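# Couple a detergent cartridge to the dosing unit

## Task

Connect the tall detergent cartridge from the rack to the dosing unit: first push the coupler's sleeve back (down) until it catches and stays there by itself, then put the cartridge nipple first into the open port and press it fully home, so that the sleeve springs forward and locks it. Let go, and leave the small bottle, the cup and the jar where they stand.

Things in the scene. Friction and masses are not known exactly. Their poses are not given: they have to be found in the camera images.
- doser: dosing unit, a fixed white box 75 mm high with one upright quick coupler on top: a brass tube (outside 40 mm, bore 26 mm, mouth 140 mm above the table) with a sprung aluminium sleeve round it. Origin on the table below the port's axis; the box spans x -73 to +123 mm and y -78 to +78 mm about it. z up.
- port_mouth (a point): centre of the port's mouth, on the brass tube's top rim; axis vertical. Sleeve forward: two lock pawls block the bore 10 mm below the mouth. Sleeve back: the bore is free, down to a sprung trigger plate 27 mm below the mouth. The cartridge pressing that plate down 4 to 5 mm releases the caught sleeve.
- sleeve (a joint): sleeve travel in m: 0 = forward (up), grows as it is pushed back (down), stop at 0.014. Its spring pushes forward with 6 to 10 N; up to 25 N takes it past the catch to the stop. Pushed to 0.013 or more and let go, it stays caught at about 0.012. Pressing the cartridge home releases it: it returns to 0 round the cartridge's neck and locks the cartridge.
- sleeve_grip (a point): point on the port's axis moving with the sleeve, 128 mm above the table when forward. The sleeve is a barrel 54 mm in diameter, its top rim 18 mm above this point (6 mm above the mouth when forward), with a flange 72 mm across, 6 mm thick, at its lower end, flange top 21 mm below this point. With the TCP here a gripper from above has its fingertips 2 mm over the flange.
- rack: fixed grey block 95 x 215 mm, 45 mm high, with two 29 mm holes right through it, 55 mm to either side of its centre along its own y. Origin under its centre, z up.
- cartridge: tall white plastic cartridge, 160 mm long, about 0.3 kg, upright in one hole of the rack, nipple down, tip 13 mm above the table. Origin at the nipple's tip, z up its axis. From the tip: nipple 24 mm in diameter, grooved, 32 mm long; shoulder and neck 36 mm in diameter to 50 mm; cone to 62 mm; round body 54 mm in diameter from 62 to 152 mm.
- cartridge_shoulder (a point): point on the cartridge's axis at its shoulder, 32 mm above the nipple's tip. Home, it is level with the port's mouth. Pressing home takes about 10 N downward in all; the cartridge's weight (2.4 to 3.7 N) is not enough. Let go, the cartridge rises up to 2 mm and the lock holds it.
- sampler: small bottle, same white plastic and the same nipple as the cartridge but only 97 mm long overall and 40 mm in diameter; stands in the other hole of the rack. Origin at the centre of its underside (tip of the nipple). Not used: leave it alone.
- cup: white measuring cup, 68 mm across, 70 mm tall, standing between doser and rack. Origin under its centre. Leave alone.
- jar: white jar with grey cap, 64 mm across, 85 mm tall, standing between doser and rack. Origin under its centre. Leave alone.

How it is judged:
On the way, in this order (a step that is already met when the one before it is completed fails the run):
1. the sleeve is back and caught, with no hand on it and the cartridge not yet in the port (value of joint sleeve above 0.0095 m and contact force between the fingers and doser below 0.2 N and horizontal distance between cartridge_shoulder and port_mouth above 0.05 m), for 0.2 s.
2. the cartridge's nipple is in the port while the sleeve is back (value of joint sleeve above 0.0095 m and z of cartridge_shoulder in the frame of port_mouth below 0.02 m and horizontal distance between cartridge_shoulder and port_mouth below 0.005 m).
3. the cartridge is home and the sleeve has sprung forward over it (z of cartridge_shoulder in the frame of port_mouth below 0.004 m and horizontal distance between cartridge_shoulder and port_mouth below 0.004 m and value of joint sleeve below 0.002 m), for 0.2 s.
At the end, for the whole second after the job is handed in: The cartridge stands in the port within 4 mm of home (shoulder on the rim) and 4 mm of the axis, upright within 0.12 rad; the sleeve is forward within 2 mm; nothing is held (all of step 3 and angle between cartridge's own z axis and vertical below 0.12 rad); the robot touches nothing.
It fails at once if the small bottle, the cup or the jar is moved more than 40 mm (distance of any of sampler, cup, jar from where it was at the start of the episode above 0.04 m).
It also fails if it takes over 61 s, if anything falls off the work surface, if the arm or the gripper's body presses on something with over 40 N, if the wrist force passes 120 N, or if a joint passes its speed limit or range.

## Robot

A 7-joint arm with a two-finger parallel gripper is mounted at the origin on the work surface. World frame = base frame: x ahead of the robot, y to its left, z up, the work surface at z = 0. Lengths are in m, angles in rad, forces in N, time in s.
With the tool pointing down it reaches from about 0.4 to 0.875 m from the base axis. Payload 19.3 kg.
Tool frame: the origin (TCP) lies between the finger pads, 19 mm behind the fingertips; this is the grasp point; z points along the fingers, y is the line along which they close (so a half turn about z gives the same grasp; the last joint's range is limited). The gripper opens to 85 mm and grips with 20 to 120 N. Pads are 22 mm wide; open, the fingers measure 114 mm over their backs; the gripper's body (76 mm by 85 mm) begins 54 mm behind the grasp point. The pads swing forward as they close: fully open they stand 13 mm farther back than shut.
Start: joints at [1.275, 0.521, -0.036, 1.599, 0.021, 1.021, -0.113], TCP at [0.14, -0.609, 0.25] pointing down, gripper open.
Joint ranges: [-2.91, 2.91], [-0.3, 2.13], [-1.5, 1.42], [0.17, 2.43], [-1.26, 4.41], [0.16, 1.93], [-2.52, 2.52]. Speed limits (rad/s): [1.89, 1.89, 2.39, 2.39, 3.01, 3.01, 3.01].

## Interface

Orientations are given as [roll, pitch, yaw] about the fixed x, y, z axes, in that order (R = Rz(yaw) Ry(pitch) Rx(roll)).
In Python, from workcell import monitor, grab_frame, camera_model, bot gives the robot as it stands.
- The arm moves only by the tool move_arm, never from a script. Its argument "moves" is a list of rows, each a list of 4 numbers: the shift along the world's x, y, z in mm, then the turn about the world's z in rad. A call has 1 to 12 rows; each row is the pose to reach, as a shift and turn from the pose commanded when the call began; what a row does not reach only later rows make up. A row lasts 1/8 s, in which the tool goes at most 62.5 mm and 10.7 degrees, less where a joint would pass 70% of its speed; a pose out of reach is approached as far as the arm can. A call with a gripper value outside its range is refused whole. "gripper" is the opening, from 0 (shut) to 1 (fully open), set as the call begins (left out, the last holds). The fingers move at their own pace and stop on an object; "newtons" is the grip in N (left out, the last holds). Time passes only in rows, so rows that repeat a pose let the fingers close. It gives the time, the measured TCP pose, the force, the opening and the grip force at its end, in the units of the state.
- monitor.observe(): the state, without advancing time (a new reading comes with each control period).
- grab_frame(name): name is "side" or "top" or "wrist"; returns the picture (400x640x3 uint8, blue, green, red); there is no depth.
- camera_model(name): a dict with "vfov" (degrees; the focal length in pixels is half the picture's height over the tangent of half this angle, whatever the lens; pixels are square), "cx", "cy" (the principal point, pixels), "R" (3x3) and "t" (3): a world point X has camera coordinates R X + t; the wrist camera has in their place "T_tool_cam" (4x4, takes a point from camera to tool coordinates, whose origin is the TCP and whose axes are the flange's). Camera axes: x right, y down, z forward; pixel columns grow to the right and rows downward; lengths in m; the calibration is good to about 2 mm. A picture is of the moment at which its call begins: read the wrist's pose just before it. camera_model takes no time and is no camera call.
- bot.job_done(): hands the job in; it is judged then, once.
The state is a dict: "clock": time; "qpos": joint angles; "qd": joint speeds; "joint_efforts": joint torques, N m; "position": TCP position; "tool_rot": TCP orientation; "force": force on the tool from outside, world axes, zero at the start; "moment": the same for the moment, N m; "grip_width": finger opening in m; "finger_force": force on a finger pad.
Only numpy, scipy, OpenCV 4.12 (cv2) and the standard library are available. Lean on these libraries where they do the work, as an engineer would, in place of code of your own. Each camera call takes 0.05 s, during which the arm holds its last target. There are 200 camera calls.

## Working session

There is one attempt and no reset: what is moved stays moved. The work goes in short steps, Python scripts to look and compute and a tool call to move; the robot and the scene stay as the last step left them, time stands still between calls to the robot, and variables do not carry over. Pictures are saved under pics/ and viewed, at most 11 in all, crops included, and the job is handed in when it is done.

Besides the shell and the picture viewer there is one more tool, called after "Emit:" as name([rows], argument=value, ...), one row to a line, values as JSON. move_arm: Moves the arm, as the interface text tells. Its arguments: {"type":"object","properties":{"moves":{"type":"array","items":{"type":"array","items":{"type":"number"}}},"gripper":{"type":"number"},"newtons":{"type":"number"}},"required":["moves"]}

```bash
mkdir -p pics; cat > h.py <<'E'
import numpy as np, cv2
from workcell import monitor, grab_frame, camera_model, bot
def cam(name):
    m=camera_model(name); f=200/np.tan(np.radians(m['vfov'])/2)
    return m,f
def ray(name,u,v,st=None):
    m,f=cam(name); d=np.array([(u-m['cx'])/f,(v-m['cy'])/f,1.])
    if 'R' in m:
        R=np.array(m['R']);t=np.array(m['t']); return -R.T@t, R.T@d
    from scipy.spatial.transform import Rotation as Ro
    T=np.array(m['T_tool_cam']); Rt=Ro.from_euler('xyz',st['tool_rot']).as_matrix()
    return np.array(st['position'])+Rt@T[:3,3], Rt@(T[:3,:3]@d)
def onz(name,u,v,z,st=None):
    o,d=ray(name,u,v,st); return o+d*(z-o[2])/d[2]
def proj(name,X,st=None):
    m,f=cam(name); c=np.array(m['R'])@np.array(X)+np.array(m['t'])
    return c[:2]/c[2]*f+[m['cx'],m['cy']]
E
python3 - <<'E'
from h import *
s=monitor.observe(); print(s)
for n in ['top','side','wrist']:
    print({k:(np.round(v,3).tolist() if not isinstance(v,str) else v) for k,v in camera_model(n).items()})
a=grab_frame('top');b=grab_frame('side')
cv2.imwrite('pics/top.png',a);cv2.imwrite('pics/side.png',b)
E
```

```text
{'clock': 0.0, 'qpos': array([ 1.27480358,  0.52198668, -0.036357  ,  1.59998412,  0.02119449,
        1.0210688 , -0.11283344]), 'qd': array([-0.00170095,  0.00128466,  0.00134466,  0.00145194,  0.00272706,
       -0.00259248,  0.0010055 ]), 'joint_efforts': array([ 2.45314459e-04, -9.27107406e+01,  1.97977021e+00, -3.69923759e+01,
        1.78452220e-02,  8.45839240e-03,  3.21266145e-05]), 'position': array([ 0.13984349, -0.60885035,  0.24945096]), 'tool_rot': array([-3.14053170e+00,  5.48020259e-05,  2.25771713e-01]), 'force': array([ 0.55740015, -0.41484679, -0.14987198]), 'moment': array([-0.00718829,  0.01854946,  0.0030528 ]), 'finger_force': 0.0, 'grip_width': 0.08527330423578014}
{'vfov': 48.152, 'cx': 321.152, 'cy': 196.257, 'R': [[-0.014, -1.0, 0.017], [-0.999, 0.014, -0.037], [0.037, -0.017, -0.999]], 't': [0.005, 0.537, 0.96]}
{'vfov': 54.541, 'cx': 319.032, 'cy': 200.327, 'R': [[0.983, -0.181, -0.022], [-0.133, -0.629, -0.766], [0.124, 0.756, -0.643]], 't': [-0.536, 0.16, 0.905]}
{'vfov': 58.268, 'cx': 318.365, 'cy': 200.866, 'T_tool_cam': [[-0.0, -0.957, -0.291, 0.075], [1.0, -0.0, -0.001, -0.0], [0.0, -0.291, 0.957, -0.124], [0.0, 0.0, 0.0, 1.0]]}
```

View pics/top.png

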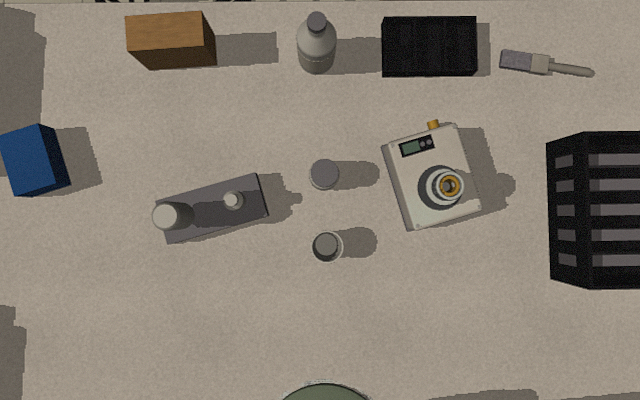

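View pics/side.png

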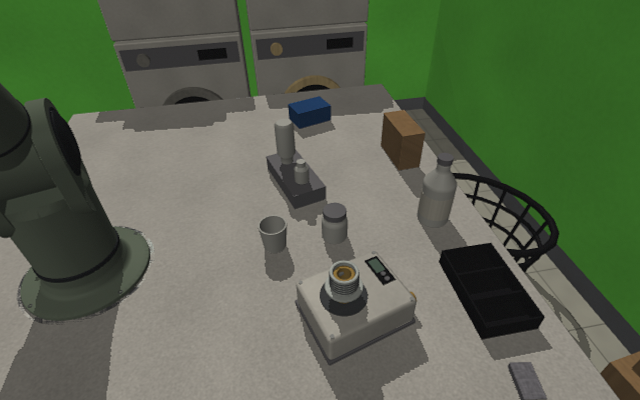

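The top view shows the coupler ring at about (450,186), the cartridge's top near (165,215), the sampler near (233,200), the jar at (324,174) and the cup at (327,246). The side view shows the port at (345,272) and the cartridge at (285,140). Next I'll measure these.

```bash
python3 - <<'E'
from h import *
a=cv2.imread('pics/top.png');b=cv2.imread('pics/side.png')
def brass(im,box):
    x0,y0,x1,y1=box; hsv=cv2.cvtColor(im[y0:y1,x0:x1],cv2.COLOR_BGR2HSV)
    m=cv2.inRange(hsv,(8,90,60),(35,255,255)); 
    c=max(cv2.findContours(m,0,2)[0],key=cv2.contourArea); e=cv2.fitEllipse(cv2.convexHull(c))
    return np.array(e[0])+[x0,y0],e
for n,im,box in(('top',a,(415,150,490,225)),('side',b,(315,250,375,300))):
    c,e=brass(im,box); print(n,c,e[1:],onz(n,*c,.14))
ct,_=brass(a,(415,150,490,225))
# upscale crops
A=cv2.resize(a[140:250,140:490],None,fx=2.2,fy=2.2,interpolation=cv2.INTER_CUBIC)
B=cv2.resize(b[110:300,250:430],None,fx=3,fy=3,interpolation=cv2.INTER_CUBIC)
cv2.imwrite('pics/A.png',A);cv2.imwrite('pics/B.png',B)
for n,u,v,z in(('top',165,214,.173),('top',233,199,.11),('top',324,173,.085),('top',327,246,.07)): print(u,v,onz(n,u,v,z))
print(onz('side',284,123,.173))
E
```

```text
top [449.10844421 185.33504486] ((19.991744995117188, 20.8887939453125), 168.51470947265625) [ 0.54984633 -0.24241441  0.14      ]
side [343.54608917 272.87562561] ((14.794395446777344, 21.156551361083984), 91.5750732421875) [ 0.54947616 -0.24040736  0.14      ]
165 214 [0.5034379  0.27957077 0.173     ]
233 199 [0.530696   0.16944163 0.11      ]
324 173 [ 0.58109664 -0.00808438  0.085     ]
327 246 [ 0.43422171 -0.01235609  0.07      ]
[0.50218156 0.27516784 0.173     ]
```

View pics/A.png

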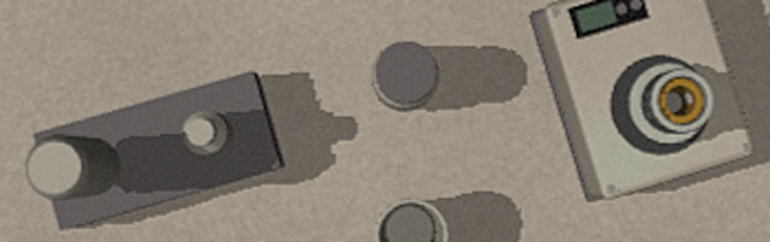

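View pics/B.png

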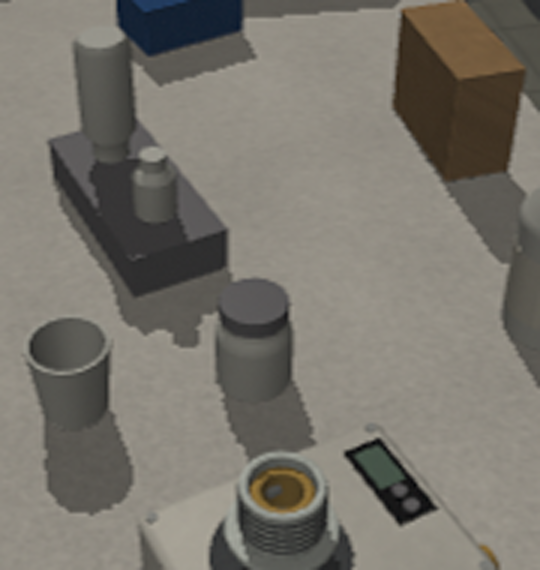

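The top and side views agree on the port at about (0.550, -0.241), and the ring size fits its 40 mm. The cartridge's top is at about (0.50, 0.279) and stands 110 mm from the sampler, as it should. I'll move above the port, taking a detour round the crate, and look with the wrist camera.

Emit:
move_arm([
  [32,47,8,0],
  [64,94,16,0],
  [96,141,24,0],
  [128,188,32,0],
  [160,235,36,0],
  [192,282,40,0],
  [246,304,40,0],
  [300,326,35,0],
  [355,347,30,0],
  [410,368,20,0],
  [410,368,20,0],
  [410,368,20,0],
], gripper=1, newtons=20)

```text
clock: 1.6
position: [0.5493, -0.2413, 0.2695]
tool_rot: [-3.141, 0.001, 0.226]
force: [-1.1, 0.3, 0.2]
grip_width: 0.0852
finger_force: 0.0
```

```bash
cat >> h.py <<'E'
def brassc(w,box):
    x0,y0,x1,y1=box; hsv=cv2.cvtColor(w[y0:y1,x0:x1],cv2.COLOR_BGR2HSV)
    m=cv2.inRange(hsv,(8,90,50),(35,255,255))
    c=max(cv2.findContours(m,0,2)[0],key=cv2.contourArea); e=cv2.fitEllipse(cv2.convexHull(c))
    return np.array(e[0])+[x0,y0],e[1]
E
python3 - <<'E'
from h import *
s=monitor.observe(); w=grab_frame('wrist'); cv2.imwrite('pics/w1.png',w)
print(s['clock'],s['position'],s['tool_rot'],s['qpos'],s['force'])
c,e=brassc(w,(0,0,640,400)); print(c,e,onz('wrist',*c,.14,s))
E
```

```text
1.6 [ 0.54934892 -0.24131526  0.26951291] [-3.14122460e+00  1.20946099e-03  2.25740298e-01] [ 0.47673216  0.46978048 -0.23068071  1.63771463  0.1199529   1.04921444
 -1.13487136] [-1.051786    0.26661447  0.1977862 ]
[318.74285889 195.79782104] (50.92539596557617, 53.08924102783203) [ 0.55136431 -0.24042547  0.14      ]
```

View pics/w1.png

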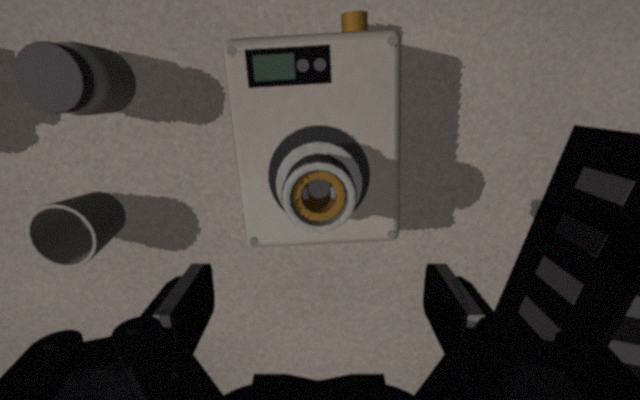

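The wrist view shows the coupler's brass ring at (319,196), full and about the right size for 40 mm. That puts the port at (0.551, -0.2407). I'll narrow the fingers to about 59 mm and come down around the barrel, onto the flange.

Emit:
move_arm([
  [1.5,0.7,-20,0],
  [1.5,0.7,-40,0],
  [1.5,0.7,-60,0],
  [1.5,0.7,-80,0],
  [1.5,0.7,-100,0],
  [1.5,0.7,-115,0],
  [1.5,0.7,-130,0],
  [1.5,0.7,-136,0],
  [1.5,0.7,-136,0],
], gripper=0.69)

```text
clock: 2.78
position: [0.5514, -0.2405, 0.1339]
tool_rot: [-3.141, 0.0, 0.226]
force: [-0.6, -0.6, 0.1]
grip_width: 0.0586
finger_force: 0.0
```

Emit:
move_arm([
  [0,0,-3,0],
  [0,0,-6,0],
  [0,0,-9,0],
  [0,0,-12,0],
  [0,0,-15,0],
  [0,0,-18,0],
  [0,0,-18,0],
])

```text
clock: 3.65
position: [0.5514, -0.2405, 0.116]
tool_rot: [3.142, -0.0, 0.226]
force: [-2.2, 1.1, 6.2]
grip_width: 0.0591
finger_force: 3.0
```

Emit:
move_arm([
  [0,0,-1,0],
  [0,0,-2,0],
  [0,0,-3,0],
  [0,0,-3,0],
])

```text
clock: 4.15
position: [0.5514, -0.2405, 0.1134]
tool_rot: [3.141, -0.0, 0.226]
force: [-4.1, 0.5, 9.8]
grip_width: 0.0589
finger_force: 4.7
```

Emit:
move_arm([
  [0,0,-1,0],
  [0,0,-2,0],
  [0,0,-3,0],
  [0,0,-3,0],
])

```text
clock: 4.65
position: [0.5515, -0.2405, 0.1107]
tool_rot: [3.141, -0.0, 0.226]
force: [-4.4, 2.0, 14.8]
grip_width: 0.0592
finger_force: 7.3
```

Emit:
move_arm([
  [0,0,-1,0],
  [0,0,-2,0],
  [0,0,-2,0],
])

```text
clock: 5.03
position: [0.5515, -0.2404, 0.1083]
tool_rot: [3.141, -0.0, 0.226]
force: [-2.3, 0.6, 8.3]
grip_width: 0.059
finger_force: 4.2
```

Emit:
move_arm([
  [0,0,-1,0],
  [0,0,-2,0],
  [0,0,-2,0],
])

```text
clock: 5.4
position: [0.5515, -0.2405, 0.1068]
tool_rot: [3.141, -0.0, 0.226]
force: [-5.3, 2.1, 18.4]
grip_width: 0.0591
finger_force: 9.1
```

Emit:
move_arm([
  [0,0,-1,0],
  [0,0,-1,0],
])

```text
clock: 5.65
position: [0.5516, -0.2405, 0.1067]
tool_rot: [3.141, -0.001, 0.226]
force: [-11.0, 3.9, 32.3]
grip_width: 0.0591
finger_force: 16.8
```

The force jumped with no further travel, so the sleeve is at its stop. I'll lift off straight up and check the catch.

Emit:
move_arm([
  [0,0,4,0],
  [0,0,10,0],
  [0,0,30,0],
  [0,0,60,0],
  [0,0,100,0],
  [0,0,140,0],
  [0,0,164,0],
  [0,0,164,0],
  [0,0,164,0],
])

```text
clock: 6.78
position: [0.5511, -0.2404, 0.2683]
tool_rot: [-3.141, 0.001, 0.226]
force: [-1.2, 0.3, -0.6]
grip_width: 0.0589
finger_force: 0.0
```

```bash
python3 - <<'E'
from h import *
s=monitor.observe(); w=grab_frame('wrist'); b=grab_frame('side')
print(s['clock'],s['position'],s['force'])
c,e=brassc(w,(200,100,440,300)); print(c,e,onz('wrist',*c,.14,s))
cv2.imwrite('pics/w2.png',np.hstack([w[100:300,200:440],cv2.resize(b[230:330,290:410],(240,200))]))
E
```

```text
6.775 [ 0.55108231 -0.24037492  0.26830925] [-1.1540093   0.34123938 -0.55631192]
[319.09146118 197.28610992] (51.45108413696289, 54.337371826171875) [ 0.55244341 -0.23988761  0.14      ]
```

View pics/w2.png

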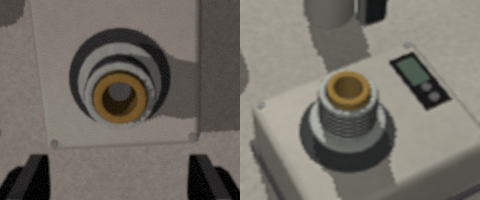

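The sleeve is caught: the bright brass tube now stands out above the sleeve rim in both crops, centred near (319,197) in the full wrist picture. The exposed tube side biases the outer fit by about 1 mm, so I'll refit on the rim's inner and outer edges, then go on to the cartridge.

```bash
python3 - <<'E'
from h import *
s=monitor.observe()
w=cv2.imread('pics/w2.png')[:, :240]; hsv=cv2.cvtColor(w,cv2.COLOR_BGR2HSV)
for y in range(65,130,4): print(y,' '.join(f'{hsv[y,x,2]:3d}' for x in range(88,152,3)))
for t in (90,110,130,150):
    m=cv2.inRange(hsv,(8,90,t),(35,255,255))
    cs,h=cv2.findContours(m,cv2.RETR_CCOMP,cv2.CHAIN_APPROX_NONE)
    for c in sorted(cs,key=cv2.contourArea)[-2:]:
        if len(c)>20:
            e=cv2.fitEllipse(cv2.convexHull(c)); u=np.array(e[0])+[200,100]; print(t,u,e[1],onz('wrist',*u,.14,s))
E
```

```text
65 126 125  87  41  39  76 113 122 121 128 132 127 127 118 115  85  44  27  28  61  77  79
69 130  90  49  88 123 125 124 123 109 102  95  99 111 112 122 124 118 104  60  19  61  78
73 109  53 116 133 126 110  68  56  61  67  75  70  57  44  44  79 110 124 122  74  24  75
77  71 117 127 120  72  62  93 115 114 116 113 111 110 108 103  73  41  80 123 120  89  52
81 114 128 115  66  95 116 112 113 106 103  95 102 106 114 113 108 105  60  42  81 117  70
85 134 113  70  95 113 114 103  79  65  68  62  62  66  74  85 110 115 105  61  59 100 107
89 126 109  73 119 108 104  49  63  64  60  65  61  69  65  58  58 115 105 103  54  77  79
93 117  82 101 114 110  54  28  51  64  66  67  66  62  69  51  26  84 117 105  69  63  93
97 122  85 109 117  98  29  23  36  52  68  62  63  66  57  31  30  78 117 109  86  65  85
101 124  97 111 113 100  35  36  26  34  39  38  38  33  33  34  70  84 112 110  83  63  77
105 128 109  88 111 106  59  32  35  30  34  35  35  36  34  64  76  96 114 110  70  77  77
109 116 120  95 116 112 101  53  32  35  33  35  35  40  63  70  87 115 113 101  71  83  65
113  
[... 178 characters left out ...]

121 136 132 115 121 126 122 113 112 114 113 113 110 112 105 110  91  95 103 115 104 128 135
125 137 132 134 138 136 131 124 119 124 119 126 126 127 130 126 123 126 134 135 134 134 132
129 134 134 136 138 134 134 137 131 134 130 128 127 131 130 132 132 133 135 134 133 135 136
90 [318.78656769 198.78474426] (36.28157043457031, 38.21305465698242) [ 0.55125357 -0.23982168  0.14      ]
90 [319.00799561 198.47454071] (49.399497985839844, 52.36906433105469) [ 0.55152068 -0.23992653  0.14      ]
110 [317.79347992 198.9210434 ] (40.25, 43.144927978515625) [ 0.55098939 -0.23913672  0.14      ]
110 [318.31925964 199.13986206] (47.74893569946289, 49.46333694458008) [ 0.55091257 -0.23954907  0.14      ]
```

Emit:
move_arm([
  [-5,60,15,0],
  [-10,120,35,0],
  [-15,180,60,0],
  [-20,240,60,0],
  [-25,300,60,0],
  [-30,360,50,0],
  [-35,420,40,0],
  [-40,470,35,0],
  [-50,520,35,0],
  [-50,520,35,0],
  [-50,520,35,0],
  [-50,520,35,0],
], gripper=1)

```text
clock: 8.38
position: [0.5018, 0.2784, 0.3037]
tool_rot: [3.141, 0.0, 0.224]
force: [0.3, -0.5, -0.0]
grip_width: 0.0851
finger_force: 0.0
```

```bash
python3 - <<'E'
from h import *
s=monitor.observe(); w=grab_frame('wrist')
print(s['clock'],s['position'],s['tool_rot'],s['force'],s['qpos'])
cv2.imwrite('pics/w3.png',w)
g=cv2.cvtColor(w,cv2.COLOR_BGR2GRAY)
cs=cv2.HoughCircles(cv2.GaussianBlur(g,(5,5),0),cv2.HOUGH_GRADIENT,1.5,40,param1=80,param2=30,minRadius=28,maxRadius=45)
print(cs)
E
```

```text
8.375 [0.50180594 0.27836769 0.30374982] [3.14105786e+00 3.41175570e-04 2.24109248e-01] [ 0.28702125 -0.54049256 -0.04762612] [-0.30213623  0.4124223  -0.42388974  1.65750245  0.18528718  1.11206982
 -2.12373651]
[[[314.25 191.25  35.5 ]
  [558.75 288.75  33.85]
  [575.25 149.25  32.2 ]
  [624.75 162.75  38.65]]]
```

View pics/w3.png

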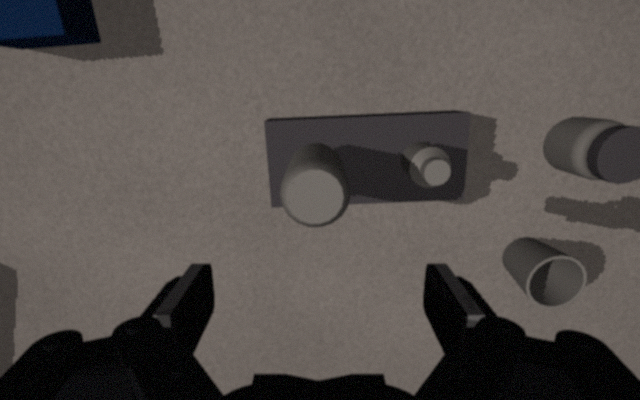

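The cartridge's bright top disc is at about (315,192), and the sampler is clear of it at (435,171). I'll fit the disc.

```bash
python3 - <<'E'
from h import *
s=monitor.observe(); w=cv2.imread('pics/w3.png')
g=cv2.GaussianBlur(cv2.cvtColor(w,cv2.COLOR_BGR2GRAY),(3,3),0); sub=g[130:250,260:370]
print('row193',[int(x) for x in g[193,272:358:3]]);print('col315',[int(x) for x in g[140:235:3,315]])
for t in (105,110,115,120,125):
    m=cv2.morphologyEx((sub>t).astype(np.uint8),cv2.MORPH_OPEN,np.ones((5,5)))
    cs=cv2.findContours(m,0,1)[0]
    if not cs: continue
    c=max(cs,key=cv2.contourArea); e=cv2.fitEllipse(cv2.convexHull(c)); u=np.array(e[0])+[260,130]
    print(t,u,e[1],onz('wrist',*u,.173,s))
m,f=cam('wrist'); print(f)
R=0.224
for n in[0.5513-.5511,-.2401+.2404]: pass
E
```

```text
row193 [60, 59, 61, 81, 95, 105, 106, 108, 105, 107, 106, 107, 107, 107, 107, 108, 108, 108, 108, 108, 108, 107, 108, 103, 53, 38, 35, 36, 37]
col315 [58, 48, 39, 40, 43, 43, 44, 48, 59, 68, 97, 108, 108, 107, 107, 108, 108, 107, 107, 106, 107, 107, 107, 107, 107, 107, 108, 108, 74, 85, 104, 105]
105 [314.02484894 196.31604767] (50.16811752319336, 53.25481414794922) [0.50245098 0.2824682  0.173     ]
358.83058290028663
```

```bash
python3 - <<'E'
from h import *
s=monitor.observe(); w=cv2.imread('pics/w3.png')
g=cv2.medianBlur(cv2.cvtColor(w,cv2.COLOR_BGR2GRAY),3)
for tol in (5,7,9,12):
    mk=np.zeros((402,642),np.uint8); cv2.floodFill(g.copy(),mk,(314,196),0,tol,tol,4|cv2.FLOODFILL_FIXED_RANGE|(255<<8))
    m=cv2.morphologyEx(mk[1:-1,1:-1],cv2.MORPH_OPEN,np.ones((7,7)))
    c=max(cv2.findContours(m,0,1)[0],key=cv2.contourArea); e=cv2.fitEllipse(cv2.convexHull(c)); print(tol,e,onz('wrist',*e[0],.173,s))
E
```

```text
5 ((313.7461242675781, 196.2080535888672), (52.05470657348633, 55.863426208496094), 93.60379028320312) [0.50248637 0.28268705 0.173     ]
7 ((313.6112060546875, 196.2440185546875), (52.39083480834961, 56.537593841552734), 89.8248291015625) [0.50243728 0.28277817 0.173     ]
9 ((313.4113464355469, 196.12075805664062), (52.85326385498047, 57.19465637207031), 97.79273223876953) [0.50249704 0.28294275 0.173     ]
12 ((313.22027587890625, 196.03369140625), (53.22536849975586, 58.29279327392578), 98.09061431884766) [0.50253107 0.2830949  0.173     ]
```

Emit:
move_arm([
  [0.7,4.4,-20,0],
  [0.7,4.4,-45,0],
  [0.7,4.4,-70,0],
  [0.7,4.4,-95,0],
  [0.7,4.4,-120,0],
  [0.7,4.4,-140,0],
  [0.7,4.4,-160,0],
  [0.7,4.4,-169,0],
  [0.7,4.4,-169,0],
])

```text
clock: 9.55
position: [0.5022, 0.2835, 0.1349]
tool_rot: [3.141, 0.001, 0.225]
force: [0.2, -0.5, 0.8]
grip_width: 0.0851
finger_force: 0.0
```

Emit:
move_arm([
  [0,0,0,0],
  [0,0,0,0],
  [0,0,0,0],
  [0,0,0,0],
  [0,0,0,0],
  [0,0,0,0],
  [0,0,0,0],
  [0,0,0,0],
], gripper=0.5, newtons=60)

```text
clock: 10.55
position: [0.5027, 0.2838, 0.136]
tool_rot: [3.141, -0.002, 0.225]
force: [0.1, -3.0, 9.2]
grip_width: 0.0529
finger_force: 60.8
```

Gripped at 53 mm. I'll lift straight out and carry it over to above the port.

Emit:
move_arm([
  [0,0,10,0],
  [0,0,30,0],
  [0,0,60,0],
  [0,0,95,0],
  [0,0,135,0],
  [0,0,170,0],
  [0,0,175,0],
  [0,0,175,0],
  [0,0,175,0],
])

```text
clock: 11.68
position: [0.5017, 0.2837, 0.3088]
tool_rot: [3.141, 0.002, 0.226]
force: [-0.6, 0.2, -3.3]
grip_width: 0.0527
finger_force: 62.9
```

Emit:
move_arm([
  [2,-25,0,0],
  [7,-75,0,0],
  [12,-130,0,0],
  [18,-190,0,0],
  [23,-250,0,0],
  [28,-310,0,0],
  [33,-370,0,0],
  [38,-420,0,0],
  [43,-470,0,0],
  [46,-500,0,0],
  [48.5,-523,0,0],
  [48.5,-523,0,0],
])

```text
clock: 13.18
position: [0.5503, -0.2403, 0.3091]
tool_rot: [-3.141, 0.001, 0.224]
force: [0.2, 0.4, -3.1]
grip_width: 0.0527
finger_force: 63.1
```

```bash
python3 - <<'E'
from h import *
s=monitor.observe(); a=grab_frame('top'); b=grab_frame('side'); w=grab_frame('wrist')
print(s['clock'],s['position'],s['tool_rot'],s['force'],s['grip_width'])
cv2.imwrite('pics/s4.png',np.hstack([cv2.resize(b[130:330,250:450],(400,400),interpolation=2),cv2.resize(w[80:400,160:480],(400,400))]))
cv2.imwrite('pics/side4.png',b)
E
```

```text
13.175 [ 0.5503361  -0.2402706   0.30910379] [-3.14107855e+00  1.13634464e-03  2.24142067e-01] [ 0.16928575  0.41690248 -3.08446709] 0.05274716041607277
```

View pics/s4.png

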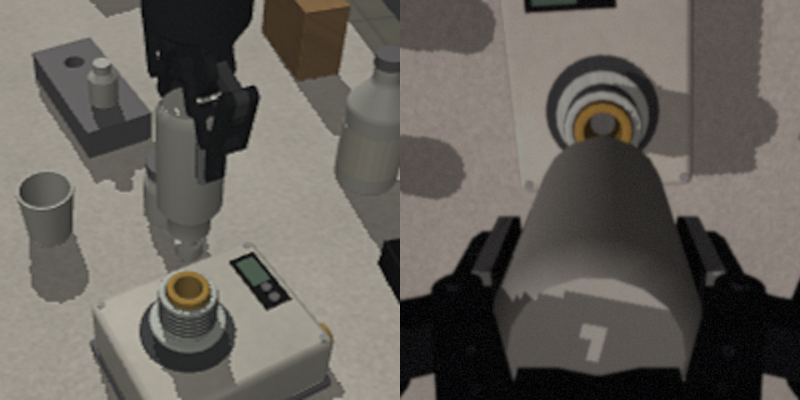

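The cartridge is held upright, weight about 3.2 N, nipple clear above the open port. The left crop shows the nipple just behind the port at (190,240), the right crop the port ring at (603,127). I'll correct x and y by about 1 mm and go down just above the mouth.

Emit:
move_arm([
  [1,0.5,-8,0],
  [1,0.5,-20,0],
  [1,0.5,-32,0],
  [1,0.5,-40,0],
  [1,0.5,-42,0],
  [1,0.5,-42,0],
  [1,0.5,-42,0],
])

```text
clock: 14.2
position: [0.5517, -0.2386, 0.2683]
tool_rot: [3.141, -0.0, 0.226]
force: [0.5, -0.6, -2.8]
grip_width: 0.0525
finger_force: 63.1
```

```bash
python3 - <<'E'
from h import *
s=monitor.observe(); b=grab_frame('side')
print(s['clock'],s['position'],s['force'])
m,f=cam('side')
for z in (.17,.13): pass
o=proj('side',[.5513,-.24,.14]);print('port proj',o, proj('side',[.5523,-.24,.14])-o,proj('side',[.5513,-.239,.14])-o)
cv2.imwrite('pics/s5.png',cv2.resize(b[190:300,290:400],(770,594),fx=7,fy=5.4,interpolation=cv2.INTER_CUBIC)); cv2.imwrite('pics/side5.png',b)
E
```

```text
14.2 [ 0.55173834 -0.23861155  0.26832143] [ 0.519468   -0.62650168 -2.80234137]
port proj [344.47777569 272.5447942 ] [ 0.53878297 -0.08622795] [-0.12714965 -0.42492659]
```

View pics/s5.png

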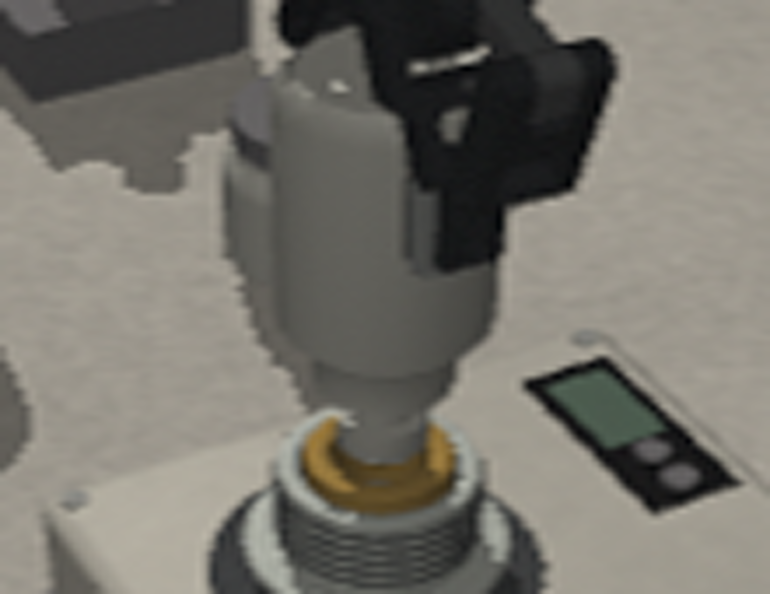

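The nipple hangs about 5 mm above the brass mouth. In the crop its tip is centred at about (382,449) once lowered, against the projected port centre at (381,446). It is aligned, so I'll go down slowly and watch the force.

Emit:
move_arm([
  [0,0,-3,0],
  [0,0,-6,0],
  [0,0,-9,0],
  [0,0,-11,0],
  [0,0,-11,0],
])

```text
clock: 14.88
position: [0.5516, -0.2385, 0.2568]
tool_rot: [-3.141, 0.0, 0.226]
force: [-0.3, 0.7, -2.3]
grip_width: 0.0529
finger_force: 63.1
```

Emit:
move_arm([
  [0,0,-4,0],
  [0,0,-8,0],
  [0,0,-12,0],
  [0,0,-15,0],
  [0,0,-18,0],
  [0,0,-18,0],
])

```text
clock: 15.62
position: [0.5515, -0.2385, 0.2388]
tool_rot: [-3.141, 0.0, 0.226]
force: [0.6, 0.4, -2.7]
grip_width: 0.0527
finger_force: 63.1
```

Emit:
move_arm([
  [0,0,-2,0],
  [0,0,-4,0],
  [0,0,-6,0],
  [0,0,-7,0],
  [0,0,-7,0],
])

```text
clock: 16.25
position: [0.5518, -0.2386, 0.2322]
tool_rot: [3.141, -0.0, 0.226]
force: [-0.2, 1.0, 6.1]
grip_width: 0.0525
finger_force: 64.7
```

Emit:
move_arm([
  [0,0,-1,0],
  [0,0,-2,0],
  [0,0,-2,0],
])

```text
clock: 16.62
position: [0.5522, -0.2387, 0.2311]
tool_rot: [3.141, -0.002, 0.226]
force: [-1.6, 1.5, 13.4]
grip_width: 0.053
finger_force: 65.0
```

```bash
python3 - <<'E'
from h import *
s=monitor.observe(); b=grab_frame('side')
print(s['clock'],s['position'],s['force'])
cv2.imwrite('pics/s6.png',cv2.resize(b[190:320,290:400],None,fx=4,fy=4,interpolation=cv2.INTER_CUBIC))
E
```

```text
16.625 [ 0.55217724 -0.23872586  0.23105756] [-1.56699198  1.4746033  13.3760084 ]
```

View pics/s6.png

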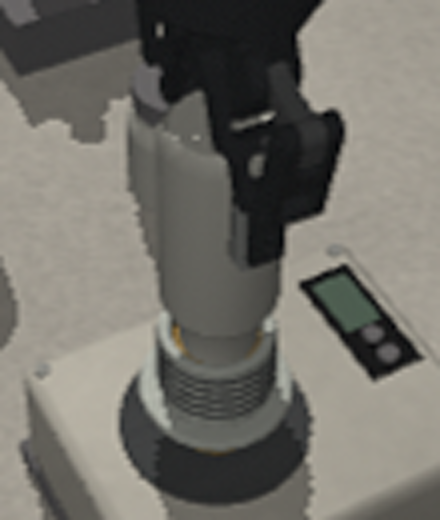

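The brass tube no longer stands out of the sleeve: its rim, at about (215,345) in the crop, now surrounds the neck. The cartridge also stalls at home height with 13 N. I'll give it one small extra press, relax, open, and lift away.

Emit:
move_arm([
  [0,0,-1,0],
  [0,0,-1,0],
  [0,0,1,0],
  [0,0,2.5,0],
  [0,0,2.5,0],
])

```text
clock: 17.3
position: [0.5516, -0.2387, 0.2322]
tool_rot: [3.142, 0.0, 0.226]
force: [1.2, -1.3, -0.6]
grip_width: 0.0526
finger_force: 65.7
```

Emit:
move_arm([
  [0,0,0,0],
  [0,0,0,0],
  [0,0,0,0],
  [0,0,0,0],
  [0,0,0,0],
  [0,0,0,0],
], gripper=1)

```text
clock: 18.05
position: [0.5516, -0.2385, 0.2325]
tool_rot: [-3.142, 0.0, 0.226]
force: [0.8, -1.0, 0.4]
grip_width: 0.0853
finger_force: 0.0
```

Emit:
move_arm([
  [0,0,8,0],
  [0,0,25,0],
  [0,0,50,0],
  [0,0,80,0],
  [0,0,110,0],
  [0,0,130,0],
  [0,0,130,0],
  [0,0,130,0],
])

```text
clock: 19.05
position: [0.5514, -0.2385, 0.3625]
tool_rot: [-3.142, 0.0, 0.226]
force: [-0.0, -0.4, -0.1]
grip_width: 0.0856
finger_force: 0.0
```

```bash
python3 - <<'E'
from h import *
s=monitor.observe(); b=grab_frame('side'); a=grab_frame('top')
print(s['clock'],s['position'],s['force'],s['grip_width'])
cv2.imwrite('pics/s7.png',np.hstack([cv2.resize(b[180:320,290:410],(480,560),interpolation=2),cv2.resize(cv2.imread('pics/side.png')[220:320,290:370],(320,400))if 0 else cv2.copyMakeBorder(cv2.resize(cv2.imread('pics/side.png')[220:320,305:385],(320,400)),160,0,0,0,0)]))
E
```

```text
19.05 [ 0.55140187 -0.2384634   0.3624583 ] [-0.03001002 -0.36603628 -0.06720131] 0.08557661849067616
```

View pics/s7.png

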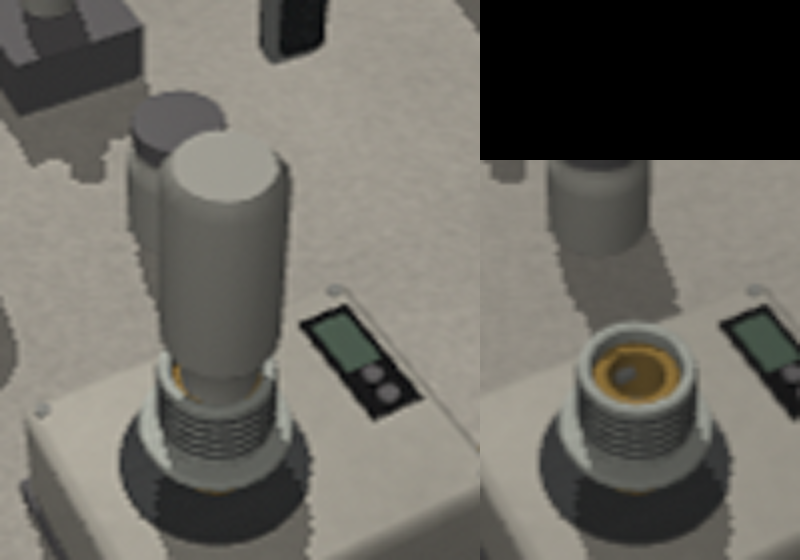

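The cartridge stands upright in the port. The sleeve matches its forward look from the start (rim and flange at the same height, right crop), and the gripper is clear, so I'm handing in.

```bash
python3 -c "
from h import *
print(bot.job_done())"
```

```text
the job is handed in; nothing more can be done
None
```

The cartridge is pressed home in the port with the sleeve sprung forward around it, the gripper is open and clear, and the small bottle, cup and jar were not touched; I handed the job in at about 19 s, but it returned no verdict.

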